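Scrape the nutshells off the chopping board

ROBOT

A 6-joint arm with a two-finger parallel gripper is mounted at the origin on a cart in front of the work surface, level with it; the furniture and walls round the work are solid. World frame = base frame: x ahead of the robot, y to its left, z up, the work surface at z = 0. Lengths are in m, angles in rad, forces in N, time in s.
With the tool pointing down it reaches from about 0.35 to 0.875 m from the base axis. Payload 4.2 kg.
Tool frame: the origin (TCP) lies between the finger pads; the fingertips stand 17 mm ahead of it and the grasp point (between the pads) lies 2 mm behind it; z points along the fingers, y is the line along which they close (so a half turn about z gives the same grasp; the last joint's range is limited). The gripper opens to 85 mm and grips with 20 to 120 N. Pads are 22 mm wide; open, the fingers measure 114 mm over their backs; the gripper's body (76 mm by 85 mm) begins 54 mm behind the grasp point. The pads swing forward as they close: fully open they stand 13 mm farther back than shut.
Start: joints at [1.591, 0.385, 0.008, 0, -1.194, -0.259], TCP at [0.148, 0.607, 0.248] pointing down, gripper open.
Joint ranges: [-3.14, 3.14], [-1.21, 2.06], [-1.07, 1.41], [-3.16, 2.05], [-2.99, -0.16], [-3.1, 3.1]. Speed limits (rad/s): [2.79, 2.79, 3.14, 3.14, 3.14, 3.14].

INTERFACE

Orientations are given as a unit quaternion [x, y, z, w].
In Python, from station import ctrl gives the robot as it stands.
- The arm moves only by the tool carry_out, never from a script. Its argument "rows" is a list that holds one entry, the list of rows, each a list of 7 numbers: the shift along the tool's x, y, z in cm, then the turn, a rotation vector about the tool's x, y, z in degrees, then the opening in per cent of the stroke, from 0 (shut) to 100 (fully open). In form: [[[dx, dy, dz, rx, ry, rz, jaw], ...]]. A call has 1 to 5 rows; each row shifts and turns the commanded pose from where the row before left it, along the tool's axes as they then stand; what a row does not reach is not made up. A row lasts 1/8 s, in which the tool goes at most 62.5 mm and 10.7 degrees, less where a joint would pass 70% of its speed; a pose out of reach is approached as far as the arm can. A call is refused whole if a number of a shift passes 6.25 or a number of a turn 10.7, either way. A call with a gripper value outside its range is refused whole. The fingers move at their own pace and stop on an object; "newtons" is the grip in N (left out, the last holds). Time passes only in rows, so rows that do not move let the fingers close. It gives the time, the measured TCP pose, the force and the opening at its end, in the units of the state.
- ctrl.read_state(): the state, without advancing time (a new reading comes with each control period).
- ctrl.grab_frame(name): name is "side" or "top" or "wrist"; returns a dict with "frame" (384x512x3 uint8, red, green, blue), "fov_y" (degrees; the focal length in pixels is half the picture's height over the tangent of half this angle, whatever the lens; pixels are square), "cx", "cy" (the principal point, pixels), "extrinsics" (4x4, takes a point from world to camera coordinates); the wrist camera has in their place "tool_from_camera" (4x4, takes a point from camera to tool coordinates, whose origin is the TCP and whose axes are the flange's). Camera axes: x right, y down, z forward; pixel columns grow to the right and rows downward; lengths in m; the calibration is good to about 2 mm. The wrist camera is an equidistant fisheye: a pixel r from the principal point sees the ray r / f radians off the axis. A picture is of the moment at which its call begins: read the wrist's pose just before it. There is no depth.
- ctrl.finish_job(): hands the job in, once; it reports no verdict.
The state is a dict: "time_s": time; "joint_pos": joint angles; "joint_velocities": joint speeds; "tau": joint torques, N m; "eef_pos": TCP position; "tcp_rot": TCP orientation; "force": force on the tool from outside, world axes, zero at the start; "ft_torque": the same for the moment, N m; "grip_width": finger opening in m.
Only numpy, scipy, OpenCV 4.12 (cv2) and the standard library are available. Lean on these libraries where they do the work, as an engineer would, in place of code of your own. Each camera call takes 0.05 s, during which the arm holds its last target. There are 200 camera calls.

TASK

Take the wooden scraper block and, with it, wipe both walnut shell halves off the chopping board into the catch tray at the board's end. Do not touch the shells with the gripper or arm; when both lie in the tray, leave the scraper standing upright on the board.

Things in the scene. Friction and masses are not known exactly. Their poses are not given: they have to be found in the camera images.
- board: Pale chopping board with dark catch tray on its right end, one fixed piece. Origin: on the worktop under the centre of the chopping surface; z up, +x away from the robot, tray towards -y. Surface: x +-100, y +-130 mm, flat, no rim, top z = 30. Open tray: y -130 to -230, x +-100, floor z = 4, outer walls 6 thick, tops at z = 26; things pushed past y = -130 drop into it.
- scraper: Wooden block with steel lower edge, standing on the worktop left of the board; 150 mm long (x), 90 high, 0.22 kg. Origin: centre of underside, z up. Foot z 0 to 30: upright faces at y +-20 (+-18 above z = 12). Above it a straight grip ridge, y +-12, x +-55, z 30 to 90: grasp it from above across y. Either long face can wipe; it stands by itself.
- shell_a: Half a walnut shell, a brown ribbed dome 36 mm across and 17 mm high with a flat, closed underside, 15 g, lying dome up on the board. Origin: centre of its flat underside; z points out of the dome. It slides when pushed. One of two alike, anywhere within 45 mm of the board's lengthwise middle line.
- shell_b: Half a walnut shell, a brown ribbed dome 36 mm across and 17 mm high with a flat, closed underside, 15 g, lying dome up on the board. Origin: centre of its flat underside; z points out of the dome. It slides when pushed. The other of the two, also within 45 mm of the board's lengthwise middle line, nearer to the tray than shell_a.
There are look-alikes about, which are no part of the job. Leave any green, pink or turquoise look-alike of the shell_a alone.

How it is judged:
At the end, for the whole second after the job is handed in: Both shells lie at rest in the catch tray (inside its outline, underside centre under 26 mm above the worktop), and the released scraper stands at rest with its origin over the chopping surface, underside within 6 mm below to 10 mm above it, within 10 degrees of upright (y of shell_a in the frame of board between -0.232 and -0.132 m and x of shell_a in the frame of board between -0.1 and 0.1 m and z of each of shell_a, shell_b in the frame of board below 0.026 m and linear speed of each of shell_a, shell_b, scraper below 0.02 m/s and y of shell_b in the frame of board between -0.232 and -0.132 m and x of shell_b in the frame of board between -0.1 and 0.1 m and x of scraper in the frame of board between -0.105 and 0.105 m and y of scraper in the frame of board between -0.135 and 0.135 m and z of scraper in the frame of board between 0.024 and 0.04 m and angle between scraper's own z axis and vertical below 0.175 rad); the robot touches nothing.
It fails at once if the gripper or arm touches shell_a (contact force between any of the fingers, the arm and shell_a above 0.2 N).
It fails at once if the gripper or arm touches shell_b (contact force between any of the fingers, the arm and shell_b above 0.2 N).
It also fails if it takes over 43 s, if anything falls off the work surface, if the arm or the gripper's body presses on something with over 40 N, if the wrist force passes 120 N, or if a joint passes its speed limit or range.

## Working session

There is one attempt and no reset: what is moved stays moved. The work goes in short steps, Python scripts to look and compute and a tool call to move; the robot and the scene stay as the last step left them, time stands still between calls to the robot, and variables do not carry over. Pictures are saved under pics/ and viewed, on a budget of 10 in all, crops included, one or two more only if the job needs it, and the job is handed in when it is done.

Besides the shell and the picture viewer there is one more tool, called after "Call:" as name([rows], argument=value, ...), one row to a line, values as JSON. carry_out: Moves the arm, as the interface text tells. Its arguments: {"type":"object","properties":{"rows":{"type":"array","items":{"type":"array","items":{"type":"array","items":{"type":"number"}}}},"newtons":{"type":"number"}},"required":["rows"]}

```bash
mkdir -p pics; ls; python3 - <<'E'
from station import ctrl
import cv2,numpy as np
s=ctrl.read_state();print(s['time_s'],s['eef_pos'],s['tcp_rot'],s['grip_width'])
for n in('top','side'):
    f=ctrl.grab_frame(n);cv2.imwrite(f'pics/{n}1.png',f['frame'][:,:,::-1]);print(n,f['fov_y'],f['cx'],f['cy'],np.round(f['extrinsics'],4).tolist())
E
```

```text
pics
0.0 [0.14770457 0.60672565 0.24720466] [ 9.92865949e-01 -1.19230768e-01 -7.52799422e-05  1.10670354e-03] 0.08528336768009065
top 54.02834976774169 261.32856140375435 188.9611831362578 [[0.0075, -0.9997, 0.0216, 0.1133], [-0.993, -0.01, -0.1173, 0.5252], [0.1175, -0.0206, -0.9929, 0.8409], [0.0, 0.0, 0.0, 1.0]]
side 54.66692879477469 256.7386749023786 185.4640646489393 [[-0.9998, -0.0023, -0.0204, 0.5087], [0.0155, 0.5698, -0.8217, -0.0207], [0.0135, -0.8218, -0.5696, 1.0117], [0.0, 0.0, 0.0, 1.0]]
```

View pics/top1.png

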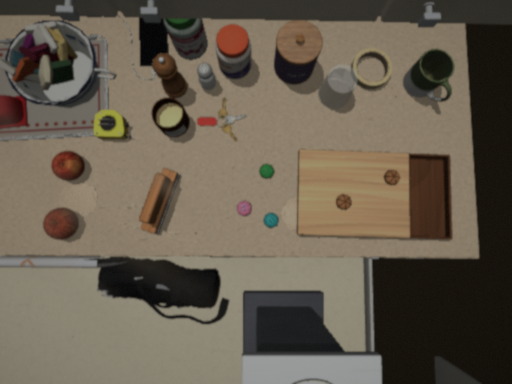

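View pics/side1.png

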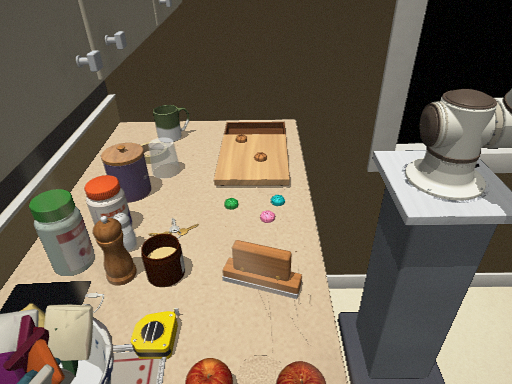

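Top view: the two brown shells are on the board at (392,177) and (344,202). The green (267,171), pink (244,208) and turquoise (271,220) look-alikes lie on the worktop, so they're excluded. The scraper is at about (158,200), turned roughly 20°. I'll check this with an enlarged crop.

```bash
python3 - <<'E'
import cv2,numpy as np
a=cv2.imread('pics/top1.png')
c1=cv2.resize(a[160:240,120:200],None,fx=5,fy=5,interpolation=cv2.INTER_CUBIC)
c2=cv2.resize(a[140:245,290:460],(400*170//170,247),interpolation=cv2.INTER_CUBIC)
c2=cv2.copyMakeBorder(c2,0,153,0,0,cv2.BORDER_CONSTANT)
cv2.imwrite('pics/crop1.png',cv2.convertScaleAbs(np.hstack([c1,c2]),alpha=1.6))
E
cat > h.py <<'E'
import numpy as np
from station import ctrl
def ray(f,u,v):
    F=f['frame'].shape[0]/2/np.tan(np.radians(f['fov_y'])/2)
    E=np.array(f['extrinsics']);R,t=E[:3,:3],E[:3,3]
    return -R.T@t, R.T@np.array([(u-f['cx'])/F,(v-f['cy'])/F,1])
def onz(f,u,v,z):
    o,d=ray(f,u,v);return o+d*(z-o[2])/d[2]
def proj(f,p):
    F=f['frame'].shape[0]/2/np.tan(np.radians(f['fov_y'])/2)
    E=np.array(f['extrinsics']);q=E[:3,:3]@np.asarray(p)+E[:3,3]
    return q[0]/q[2]*F+f['cx'],q[1]/q[2]*F+f['cy']
E
```

```text
(no output)
```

View pics/crop1.png

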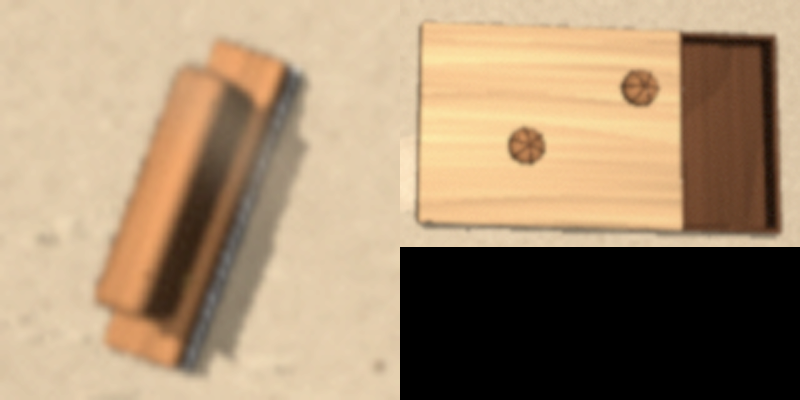

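The crop confirms two brown ribbed shells on the board, at crop (527,146) for shell_a and (640,87) for shell_b. The scraper ridge is clear too.

```bash
python3 - <<'E'
from h import *
f=ctrl.grab_frame('top')
np.set_printoptions(precision=4,suppress=True)
def g(l,k,o,z):
    return np.array([onz(f,o[0]+(x+.5)/k-.5,o[1]+(y+.5)/k-.5,z) for x,y in l])
rt=g([(178,68),(225,85),(148,317),(98,301)],5,(120,160),.09)
ft=g([(213,42),(290,68),(180,365),(105,345)],5,(120,160),.03)
bd=g([(22,22),(281,33),(283,230),(18,222)],2.353,(290,140),.03)
sh=g([(240,87),(127,146)],2.353,(290,140),.038)
for n,a in zip(('ridge','foot','board','shells'),(rt,ft,bd,sh)):
    print(n);print(a,a.mean(0))
    if len(a)==4: print(np.linalg.norm(a-np.roll(a,-1,0),axis=1))
for a in(rt,ft):
    d=(a[0]+a[1]-a[2]-a[3]);print('yaw',np.degrees(np.arctan2(d[1],d[0])))
d=bd[0]+bd[3]-bd[1]-bd[2];print('board +y dir',np.degrees(np.arctan2(d[1],d[0]))-90)
s=ctrl.read_state()
from scipy.spatial.transform import Rotation as R
M=R.from_quat(s['tcp_rot']).as_matrix();print(M,s['eef_pos'])
E
```

```text
ridge
[[0.5489 0.3475 0.09  ]
 [0.5417 0.3271 0.09  ]
 [0.4422 0.3558 0.09  ]
 [0.4488 0.3771 0.09  ]] [0.4954 0.3519 0.09  ]
[0.0216 0.1035 0.0223 0.1044]
foot
[[0.5707 0.3477 0.03  ]
 [0.5589 0.3118 0.03  ]
 [0.4222 0.3569 0.03  ]
 [0.4309 0.391  0.03  ]] [0.4957 0.3518 0.03  ]
[0.0377 0.144  0.0353 0.1463]
board
[[ 0.6193  0.0302  0.03  ]
 [ 0.6113 -0.2299  0.03  ]
 [ 0.4155 -0.2242  0.03  ]
 [ 0.4213  0.0349  0.03  ]] [ 0.5169 -0.0973  0.03  ]
[0.2601 0.1959 0.2592 0.198 ]
shells
[[ 0.5549 -0.1837  0.038 ]
 [ 0.4956 -0.0708  0.038 ]] [ 0.5253 -0.1272  0.038 ]
yaw -16.279248670261254
yaw -17.737114993466058
board +y dir -1.524002257740051
[[ 0.9716 -0.2366 -0.0003]
 [-0.2366 -0.9716 -0.0016]
 [ 0.0001  0.0016 -1.    ]] [0.1477 0.6069 0.2475]
```

Call:
carry_out([
  [[4.98, 2.07, 0, 0, 0, 0, 100], [4.98, 2.07, 0, 0, 0, 0, 100], [4.98, 2.07, 0, 0, 0, 0, 100], [4.98, 2.07, 0, 0, 0, 0, 100], [4.98, 2.07, 0, 0, 0, 0, 100]],
], newtons=60)

```text
time_s: 0.78
eef_pos: [0.3663, 0.4465, 0.2481]
tcp_rot: [0.993, -0.119, -0.0, 0.0]
force: [-0.1, 0.2, 0.5]
grip_width: 0.0853
```

Call:
carry_out([
  [[4.98, 2.07, 0, 0, 0, 0, 100], [4.98, 2.07, 0, 0, 0, 0, 100], [4.98, 2.07, 0, 0, 0, 0, 100], [0, 0, 3, 0, 0, 3.3, 100], [0, 0, 0, 0, 0, 0, 100]],
])

```text
time_s: 1.4
eef_pos: [0.495, 0.3504, 0.2155]
tcp_rot: [0.989, -0.148, -0.002, 0.002]
force: [0.3, 0.1, -0.4]
grip_width: 0.0853
```

```bash
python3 - <<'E'
from h import *
import cv2
from scipy.spatial.transform import Rotation as R
s=ctrl.read_state();f=ctrl.grab_frame('wrist')
T=np.array(f['tool_from_camera']);M=R.from_quat(s['tcp_rot']).as_matrix()
print(s['eef_pos'],np.degrees(np.arctan2(M[1,0],M[0,0])),T.round(3).tolist())
F=192/np.tan(np.radians(f['fov_y'])/2)
im=f['frame'][:,:,::-1].copy()
def pw(p):
    q=np.linalg.inv(T)@np.r_[M.T@(np.array(p)-s['eef_pos']),1];r=np.hypot(q[0],q[1]);a=F*np.arctan2(r,q[2])/r
    return q[0]*a+f['cx'],q[1]*a+f['cy']
y=np.radians(-17);ex=np.array([np.cos(y),np.sin(y),0]);ey=np.array([-ex[1],ex[0],0]);c=np.array([.4955,.352,0])
im=cv2.resize(im,None,fx=1.5,fy=1.5)
for a,b,z in((.055,.012,.09),(.075,.018,.03)):
    P=[pw(c+ex*a*i+ey*b*j+[0,0,z]) for i,j in((1,1),(1,-1),(-1,-1),(-1,1))]
    cv2.polylines(im,[np.int32(np.array(P)*1.5)],True,(0,255,0) if z>.05 else (255,0,0),1)
cv2.imwrite('pics/w1.png',im)
E
```

```text
[0.4949607  0.35039934 0.21553778] -17.050569716984775 [[-0.001, -0.959, -0.284, 0.072], [1.0, -0.001, -0.0, -0.0], [0.0, -0.284, 0.959, -0.125], [0.0, 0.0, 0.0, 1.0]]
```

View pics/w1.png

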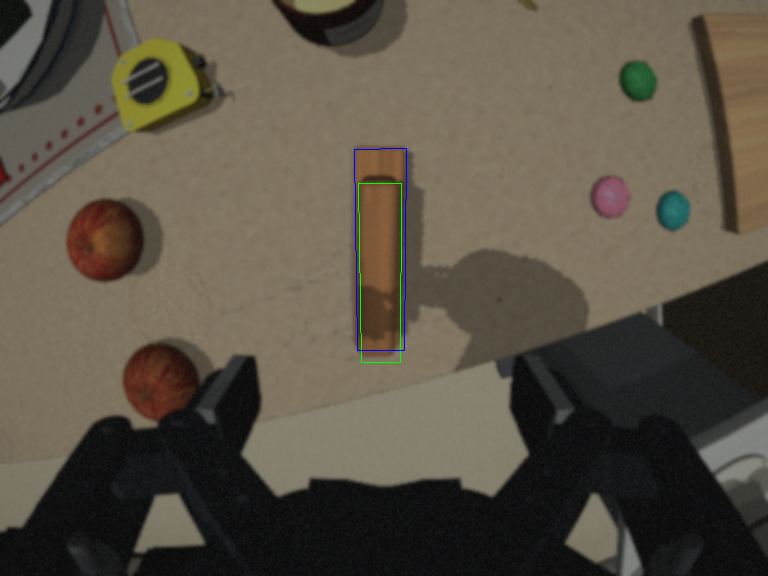

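The projected outlines lie on the scraper at about (380,255), within 3 mm. Next I descend and grip.

Call:
carry_out([
  [[0, -0.15, 4, 0, 0, 0, 100], [0, 0, 4, 0, 0, 0, 100], [0, 0, 3.5, 0, 0, 0, 100], [0, 0, 2.5, 0, 0, 0, 100], [0, 0, 1, 0, 0, 0, 100]],
])

```text
time_s: 2.08
eef_pos: [0.4957, 0.3543, 0.068]
tcp_rot: [0.989, -0.146, -0.0, 0.0]
force: [0.2, -0.2, 0.5]
grip_width: 0.0856
```

Call:
carry_out([
  [[0, 0, 0, 0, 0, 0, 0], [0, 0, 0, 0, 0, 0, 0], [0, 0, 0, 0, 0, 0, 0], [0, 0, 0, 0, 0, 0, 0], [0, 0, 0, 0, 0, 0, 0]],
])

```text
time_s: 2.7
eef_pos: [0.4968, 0.3543, 0.0696]
tcp_rot: [0.989, -0.147, 0.001, -0.001]
force: [-2.2, 0.6, 5.4]
grip_width: 0.0231
```

Call:
carry_out([
  [[0, 0, -1, 0, 0, 0, 0], [0, 0, -3, 0, 0, 0, 0], [0, 0, -3, 0, 0, -7.75, 0], [0, 0, -3, 0, 0, -7.75, 0], [0, 0, 0, 0, 0, 0, 0]],
])

```text
time_s: 3.32
eef_pos: [0.4969, 0.3542, 0.1706]
tcp_rot: [1.0, -0.013, 0.001, -0.002]
force: [0.2, -0.2, -2.7]
grip_width: 0.0236
```

Call:
carry_out([
  [[0.4, 4.5, 0, 0, 0, 0, 0], [0.5, 5, 0, 0, 0, 0, 0], [0.5, 5, 0, 0, 0, 0, 0], [0.5, 5, 0, 0, 0, 0, 0], [0.5, 5, 0, 0, 0, 0, 0]],
])

```text
time_s: 3.95
eef_pos: [0.5124, 0.1059, 0.1665]
tcp_rot: [1.0, -0.014, -0.002, 0.001]
force: [0.7, -0.6, -2.1]
grip_width: 0.0236
```

Call:
carry_out([
  [[0.5, 5, 0, 0, 0, 0, 0], [0.4, 4.0, 0, 0, 0, 0, 0], [0.2, 2.1, 0, 0, 0, 0, 0], [0, 0, 0, 0, 0, 0, 0], [0, 0, 0, 0, 0, 0, 0]],
])

```text
time_s: 4.58
eef_pos: [0.5213, -0.0031, 0.1673]
tcp_rot: [1.0, -0.013, -0.001, 0.0]
force: [0.2, -0.0, -2.6]
grip_width: 0.0234
```

```bash
python3 - <<'E'
from h import *
import cv2
from scipy.spatial.transform import Rotation as R
s=ctrl.read_state();M=R.from_quat(s['tcp_rot']).as_matrix()
print(s['eef_pos'],s['force'],s['grip_width'],M.round(3).tolist())
a=ctrl.grab_frame('top');b=ctrl.grab_frame('side')
c1=cv2.resize(a['frame'][120:260,230:470],(480,280));c2=cv2.resize(b['frame'][90:230,150:390],(480,280))
cv2.imwrite('pics/c2.png',np.vstack([c1,c2])[:,:,::-1])
E
```

```text
[ 0.52127227 -0.00308082  0.16728769] [ 0.24863018 -0.0076906  -2.61982715] 0.023445387963799302 [[1.0, -0.027, -0.002], [-0.027, -1.0, -0.0], [-0.002, 0.0, -1.0]]
```

View pics/c2.png

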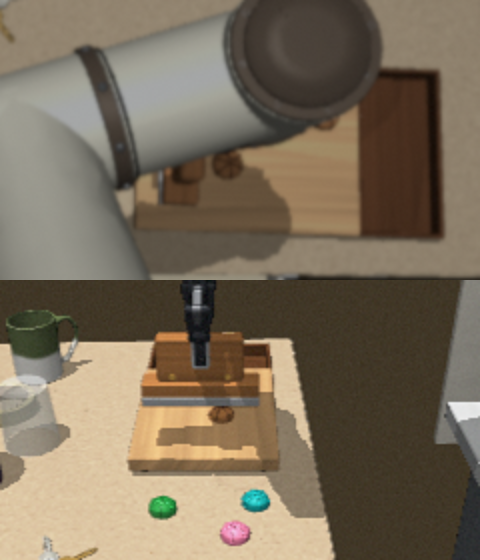

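The side view shows the scraper held level over the near end of the board with shell_a ahead of it. I'll lower it until the force shows contact.

Call:
carry_out([
  [[0, 0, 3, 0, 0, 0, 0], [0, 0, 2.4, 0, 0, 0, 0], [0, 0, 0.8, 0, 0, 0, 0], [0, 0, 0, 0, 0, 0, 0], [0, 0, 0, 0, 0, 0, 0]],
])

```text
time_s: 5.3
eef_pos: [0.5228, -0.0029, 0.1073]
tcp_rot: [1.0, -0.013, 0.001, -0.0]
force: [0.0, -0.5, -2.5]
grip_width: 0.0233
```

Call:
carry_out([
  [[0, 0, 0.3, 0, 0, 0, 0], [0, 0, 0, 0, 0, 0, 0]],
])

```text
time_s: 5.55
eef_pos: [0.5219, -0.0032, 0.1035]
tcp_rot: [1.0, -0.013, 0.0, -0.0]
force: [-0.2, -0.9, -3.6]
grip_width: 0.0234
```

Call:
carry_out([
  [[0, 0, 0.2, 0, 0, 0, 0], [0, 0, 0, 0, 0, 0, 0]],
])

```text
time_s: 5.8
eef_pos: [0.5218, -0.0033, 0.1012]
tcp_rot: [1.0, -0.013, -0.0, 0.0]
force: [0.5, 0.6, -1.6]
grip_width: 0.0235
```

Call:
carry_out([
  [[0, 0, 0.15, 0, 0, 0, 0], [0, 0, 0, 0, 0, 0, 0]],
])

```text
time_s: 6.05
eef_pos: [0.522, -0.0033, 0.0997]
tcp_rot: [1.0, -0.013, -0.0, 0.0]
force: [0.4, -0.2, -2.2]
grip_width: 0.0233
```

Call:
carry_out([
  [[0, 0, 0.1, 0, 0, 0, 0], [0, 0, 0, 0, 0, 0, 0]],
])

```text
time_s: 6.3
eef_pos: [0.5219, -0.0033, 0.0995]
tcp_rot: [1.0, -0.013, 0.0, 0.0]
force: [-2.8, -0.5, 5.2]
grip_width: 0.0234
```

Contact shows about 8 N. Now I sweep at 8 cm/s and watch the force.

Call:
carry_out([
  [[0, 0.5, -0.03, 0, 0, 0, 0], [0, 1, 0, 0, 0, 0, 0], [0, 1, 0, 0, 0, 0, 0], [0, 1, 0, 0, 0, 0, 0], [0, 1, 0, 0, 0, 0, 0]],
])

```text
time_s: 6.92
eef_pos: [0.5214, -0.0488, 0.0995]
tcp_rot: [1.0, -0.013, 0.001, -0.0]
force: [-0.5, 2.2, 5.8]
grip_width: 0.0233
```

Call:
carry_out([
  [[0, 1, 0, 0, 0, 0, 0], [0, 1, 0, 0, 0, 0, 0], [0, 1, 0, 0, 0, 0, 0], [0, 1, 0, 0, 0, 0, 0], [0, 1, 0, 0, 0, 0, 0]],
])

```text
time_s: 7.55
eef_pos: [0.52, -0.0987, 0.0997]
tcp_rot: [1.0, -0.013, 0.001, -0.0]
force: [-3.0, 14.0, -1.0]
grip_width: 0.0235
```

14 N sideways is too much for a 15 g shell, so I'll look before going on.

```bash
python3 - <<'E'
from h import *
import cv2
s=ctrl.read_state();print(s['eef_pos'],s['force'],s['ft_torque'])
a=ctrl.grab_frame('top');b=ctrl.grab_frame('side')
c1=cv2.resize(a['frame'][130:250,280:460],(540,360),interpolation=2);c2=cv2.resize(b['frame'][110:190,200:305],(315,240),interpolation=2)
w=cv2.resize(ctrl.grab_frame('wrist')['frame'],(320,240))
bot=np.hstack([c2,w]);bot=bot[:,:540] if 0 else bot
c1=cv2.copyMakeBorder(c1,0,0,0,bot.shape[1]-540,0)
cv2.imwrite('pics/c3.png',np.vstack([c1,bot])[:,:,::-1])
E
```

```text
[ 0.52003645 -0.09867469  0.09965908] [-2.95213949 14.03020452 -1.04526703] [ 2.69255241  0.85382391 -0.00766822]
```

View pics/c3.png

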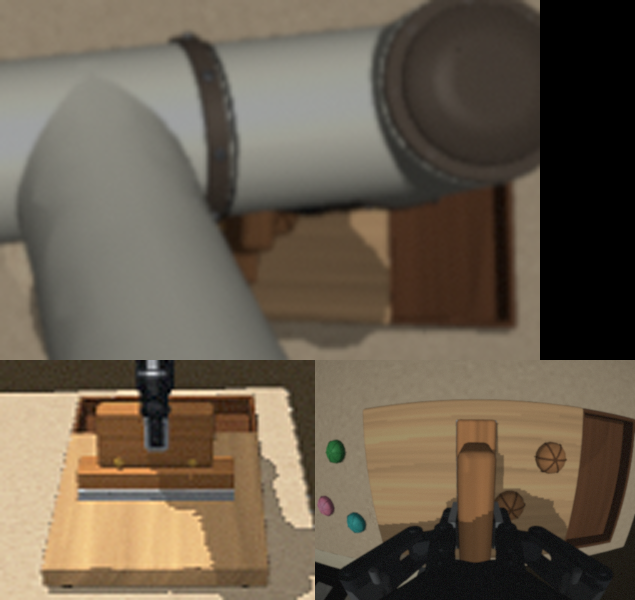

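Wrist view: shell_a sits against the scraper's leading face at (510,502), clear below the fingers, and shell_b is ahead at (550,458). I'll pause, then step on carefully.

Call:
carry_out([
  [[0, 0, 0, 0, 0, 0, 0], [0, 0, 0, 0, 0, 0, 0]],
])

```text
time_s: 7.95
eef_pos: [0.5199, -0.0998, 0.0996]
tcp_rot: [1.0, -0.013, 0.0, 0.001]
force: [0.4, -1.3, 5.1]
grip_width: 0.0235
```

Call:
carry_out([
  [[0, 0.5, 0, 0, 0, 0, 0], [0, 0.5, 0, 0, 0, 0, 0]],
])

```text
time_s: 8.2
eef_pos: [0.5197, -0.1086, 0.0996]
tcp_rot: [1.0, -0.013, 0.001, 0.0]
force: [5.1, 1.6, 1.7]
grip_width: 0.0233
```

The force was transient stick-slip, so I continue.

Call:
carry_out([
  [[0, 1, -0.03, 0, 0, 0, 0], [0, 1, 0, 0, 0, 0, 0], [0, 1, 0, 0, 0, 0, 0], [0, 1, 0, 0, 0, 0, 0], [0, 1, 0, 0, 0, 0, 0]],
])

```text
time_s: 8.82
eef_pos: [0.5181, -0.1587, 0.0997]
tcp_rot: [1.0, -0.013, 0.0, -0.0]
force: [-0.5, 1.3, 1.6]
grip_width: 0.0234
```

Call:
carry_out([
  [[0, 1, 0, 0, 0, 0, 0], [0, 1, 0, 0, 0, 0, 0], [0, 1, 0, 0, 0, 0, 0], [0, 1, 0, 0, 0, 0, 0], [0, 1, 0, 0, 0, 0, 0]],
])

```text
time_s: 9.45
eef_pos: [0.5165, -0.2087, 0.0996]
tcp_rot: [1.0, -0.013, -0.0, -0.0]
force: [-4.5, 20.6, 22.0]
grip_width: 0.0236
```

Call:
carry_out([
  [[0, 0.5, 0, 0, 0, 0, 0], [0, 0.2, 0, 0, 0, 0, 0], [0, 0, 0, 0, 0, 0, 0], [0, 0, 0, 0, 0, 0, 0]],
])

```text
time_s: 9.95
eef_pos: [0.5164, -0.2159, 0.0996]
tcp_rot: [1.0, -0.013, 0.0, 0.0]
force: [1.0, 2.4, 6.9]
grip_width: 0.0235
```

```bash
python3 - <<'E'
from h import *
import cv2
s=ctrl.read_state();print(s['eef_pos'],s['force'])
a=ctrl.grab_frame('top')['frame'][130:250,300:460];b=ctrl.grab_frame('side')['frame'][110:190,200:305]
w=ctrl.grab_frame('wrist')['frame']
bot=np.hstack([cv2.resize(b,(315,240)),cv2.resize(a,(320,240))])
cv2.imwrite('pics/c4.png',np.vstack([cv2.resize(w[:,:],(635,360)),bot])[:,:,::-1])
E
```

```text
[ 0.51638339 -0.21591892  0.09957803] [1.03761117 2.44520764 6.87226583]
```

View pics/c4.png

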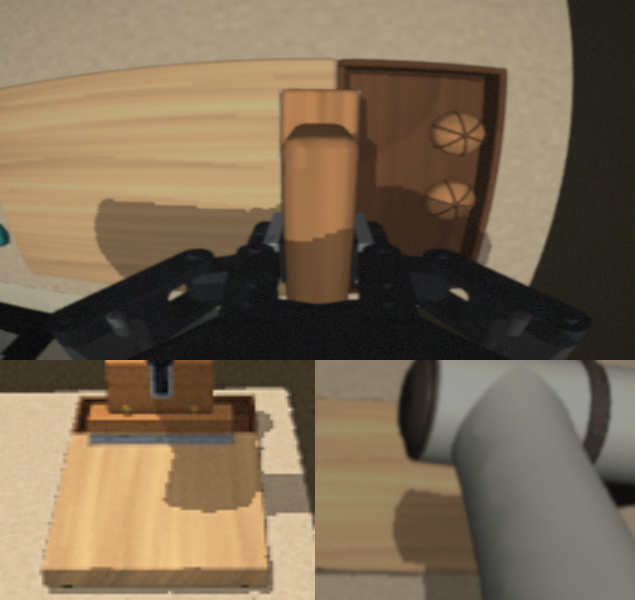

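Both shells lie flat in the tray, at wrist-view (458,132) and (450,199). I'll draw the scraper back to mid-board, let it settle and release it.

Call:
carry_out([
  [[0, 0, -0.6, 0, 0, 0, 0], [0, -3, 0, 0, 0, 0, 0], [0, -4, 0, 0, 0, 0, 0], [0, -3, 0, 0, 0, 0, 0], [0, 0, 0, 0, 0, 0, 0]],
])

```text
time_s: 10.72
eef_pos: [0.5176, -0.1144, 0.1042]
tcp_rot: [1.0, -0.012, -0.002, 0.0]
force: [-0.2, -0.5, -2.7]
grip_width: 0.0232
```

Call:
carry_out([
  [[0, 0, 0.4, 0, 0, 0, 0], [0, 0, 0.15, 0, 0, 0, 0], [0, 0, 0.05, 0, 0, 0, 0], [0, 0, 0, 0, 0, 0, 0]],
])

```text
time_s: 11.22
eef_pos: [0.5185, -0.116, 0.0996]
tcp_rot: [1.0, -0.013, -0.0, 0.0]
force: [-2.5, -0.4, 2.2]
grip_width: 0.0235
```

Contact is light. I open the jaws, then rise.

Call:
carry_out([
  [[0, 0, 0, 0, 0, 0, 60], [0, 0, 0, 0, 0, 0, 100], [0, 0, 0, 0, 0, 0, 100], [0, 0, 0, 0, 0, 0, 100], [0, 0, 0, 0, 0, 0, 100]],
])

```text
time_s: 11.85
eef_pos: [0.5191, -0.1151, 0.0994]
tcp_rot: [1.0, -0.013, 0.0, 0.0]
force: [-0.5, 0.6, 0.2]
grip_width: 0.0851
```

Call:
carry_out([
  [[0, 0, -2, 0, 0, 0, 100], [0, 0, -3, 0, 0, 0, 100], [0, 0, -4, 0, 0, 0, 100], [0, 0, -3, 0, 0, 0, 100], [0, 0, 0, 0, 0, 0, 100]],
])

```text
time_s: 12.48
eef_pos: [0.5205, -0.1152, 0.2223]
tcp_rot: [1.0, -0.013, 0.003, -0.0]
force: [-0.6, 0.2, -1.1]
grip_width: 0.0853
```

```bash
python3 - <<'E'
from h import *
import cv2
s=ctrl.read_state();print(s['time_s'],s['eef_pos'],s['force'],s['grip_width'])
b=ctrl.grab_frame('side')['frame'][90:200,190:320]
w=ctrl.grab_frame('wrist')['frame']
cv2.imwrite('pics/c5.png',np.hstack([cv2.resize(w,(450,340)),cv2.resize(b,(350,340))])[:,:,::-1])
E
```

```text
12.475 [ 0.5205105  -0.11517479  0.22225691] [-0.58961801  0.18046833 -1.05725006] 0.08534461520756054
```

View pics/c5.png

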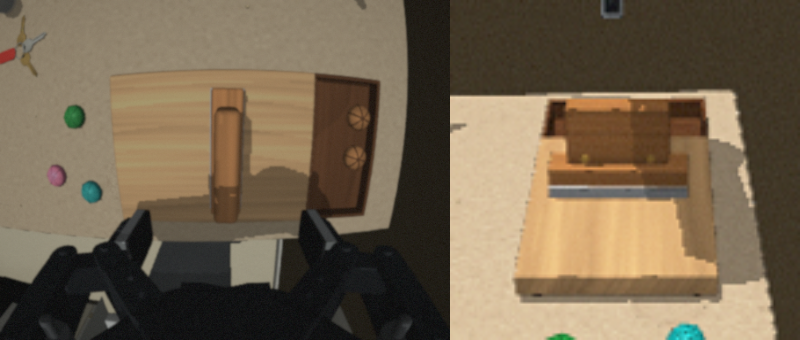

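The scraper stands upright mid-board at (227,155) and is released. Both shells are in the tray at (358,118) and (355,158), and the look-alikes are undisturbed. I'm handing the job in.

```bash
python3 -c "
from station import ctrl
print(ctrl.finish_job())"
```

```text
the job is handed in; nothing more can be done
None
```

I wiped both walnut shells into the catch tray with the scraper, then left the scraper released and standing upright near mid-board. I handed the job in at about 12.5 s of the 43 s allowed.

- **Last pictures:** Both shells lie in the tray, the scraper stands upright on the board, the gripper is clear above it, and the green, pink and turquoise look-alikes have not moved. I judged this by eye and did not measure final positions.
- **Forces:** The sideways wrist force rose briefly twice during the wipe, to about 14 N and 21 N (with 22 N vertical the second time). The first was gone after a short pause, and I took it for stick-slip of the steel edge on the board. I did not look into the second. Both are well under the 120 N limit.
- **Shell contact:** The fingertips stayed about 35 mm above the shell tops throughout the wipe. No picture showed the gripper or arm touching a shell.
- **Disagreement:** In the wrist view before the grasp, the ridge outline I projected was about 3 mm off along its length. It did not affect the grip.

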